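Set out a service kit by height on the display board

ROBOT

A 6-joint arm with a two-finger parallel gripper is mounted at the origin on a cart in front of the work surface, level with it; the furniture and walls round the work are solid. World frame = base frame: x ahead of the robot, y to its left, z up, the work surface at z = 0. Lengths are in m, angles in rad, forces in N, time in s.
With the tool pointing down it reaches from about 0.375 to 0.9 m from the base axis. Payload 3.1 kg.
Tool frame: the origin (TCP) lies on the centre line of the jaws, within the pads' length; the fingertips stand 8 mm ahead of it and the grasp point (between the pads) lies 11 mm behind it; z points along the fingers, y is the line along which they close (so a half turn about z gives the same grasp; the last joint's range is limited). The gripper opens to 87 mm and grips with 3 to 60 N. Pads are 19 mm wide; open, the fingers measure 117 mm over their backs; the gripper's body (75 mm by 190 mm) begins 51 mm behind the grasp point.
Start: joints at [-1.391, 0.527, 1.433, -0, 1.181, -0.178], TCP at [0.219, -0.585, 0.231] pointing down, gripper open.
Joint ranges: [-3.08, 3.08], [-0.75, 2.2], [0.22, 2.44], [-1.43, 4.57], [0, 2.65], [-2.85, 2.85]. Speed limits (rad/s): [2.79, 2.79, 3.14, 3.14, 3.14, 3.14].

INTERFACE

Orientations are given as a unit quaternion [x, y, z, w].
In Python, from rig import robot gives the robot as it stands. The module is installed in compiled form; this text tells all that it offers.
- The arm moves only by the tool send_rows, never from a script. Its argument "increments" is one flat list of numbers, 7 for each row, row after row: the turn, a rotation vector about the world's x, y, z in rad, then the shift along the world's x, y, z in cm, then the opening, from 0 (shut) to 1 (fully open). A call has 1 to 20 rows; each row shifts and turns the commanded pose from where the row before left it; what a row does not reach is not made up. A row lasts 1/12 s, in which the tool goes at most 41.7 mm and 7.16 degrees, less where a joint would pass 70% of its speed; a pose out of reach is approached as far as the arm can. A call is refused whole if a number of a shift passes 4.17 or a number of a turn 0.125, either way. A call with a gripper value outside its range is refused whole. The fingers move at their own pace and stop on an object; "newtons" is the grip in N (left out, the last holds). Time passes only in rows, so rows that do not move let the fingers close. It gives the time, the measured TCP pose, the force, the opening and the grip force at its end, in the units of the state.
- robot.get_obs(): the state, without advancing time (a new reading comes with each control period).
- robot.camera(name): name is "scene" or "side" or "wrist"; returns a dict with "image" (400x640x3 uint8, red, green, blue), "range_z" (400x640 float32, m along the optical axis (not along the pixel's ray), 0 where there is no reading), "fx", "fy", "cx", "cy" (pixels), "R" (3x3) and "t" (3): a world point X has camera coordinates R X + t. Camera axes: x right, y down, z forward; pixel columns grow to the right and rows downward; lengths in m; the calibration is good to about 2 mm. A picture is of the moment at which its call begins.
- robot.hand_in(): hands the job in; it is judged then, once.
The state is a dict: "time": time; "q": joint angles; "joint_velocities": joint speeds; "joint_torque": joint torques, N m; "position": TCP position; "tool_rot": TCP orientation; "ft_force": force on the tool from outside, world axes, zero at the start; "moment": the same for the moment, N m; "grip_width": finger opening in m; "grip_force": force on a finger pad.
Only numpy, scipy, OpenCV 4.12 (cv2) and the standard library are available. Lean on these libraries where they do the work, as an engineer would, in place of code of your own. Each camera call takes 0.05 s, during which the arm holds its last target. There are 200 camera calls.

TASK

Set out the four service parts (bearing, pinion, bush and filter) on the board's cork pads in order of height: the shortest on the pad beside the upright dark post, then each taller one on the next pad along, the tallest farthest from the post. Each part stands upright as it does now (bearing and pinion flat), centred on its own pad.

Things in the scene. Friction and masses are not known exactly. Their poses are not given: they have to be found in the camera images.
- bearing_mid (a point): the sealed ball bearing of bright steel, a ring lying flat, 52 mm across and 15 mm high: the shortest part. The point is its centre, half-way up
- pinion_mid (a point): the dark steel pinion (toothed gear), lying flat with its hub up, 57 mm across the teeth; teeth from the underside to 20 mm up, then a 30 mm wide hub to the full 30 mm height: second shortest. The point is on its axis, half-way up (15 mm)
- bush_mid (a point): the dark steel bush, a plain open tube with some rust, standing on end, 42 mm across and 62 mm high: second tallest. The point is on its axis, half-way up (31 mm)
- filter_mid (a point): the inline filter, white bowl with a black cap, standing upright, 114 mm high: the tallest. Bowl 59 mm across up to 69 mm above its base, above it a black neck 38 mm across from 69 to 90 mm, then a black top 29 mm across. The point is on its axis, half-way up (57 mm); it is most easily gripped by the neck, 12 to 33 mm above this point
- pad_a: round cork pad, 72 mm across, one of four in a straight row at 85 mm centres on a bare aluminium board (110 x 430 mm, 8 mm thick, lying flat); origin on its centre line, 2 mm below its top face; its top face is 10 mm above the table. The board and its pads are fixed. Pads a, b, c, d follow one another in that order along the row; a and d are the two end pads, either may be the one beside the post
- pad_b: round cork pad, 72 mm across, one of four in a straight row at 85 mm centres on a bare aluminium board (110 x 430 mm, 8 mm thick, lying flat); origin on its centre line, 2 mm below its top face; its top face is 10 mm above the table. The board and its pads are fixed. Pads a, b, c, d follow one another in that order along the row; a and d are the two end pads, either may be the one beside the post
- pad_c: round cork pad, 72 mm across, one of four in a straight row at 85 mm centres on a bare aluminium board (110 x 430 mm, 8 mm thick, lying flat); origin on its centre line, 2 mm below its top face; its top face is 10 mm above the table. The board and its pads are fixed. Pads a, b, c, d follow one another in that order along the row; a and d are the two end pads, either may be the one beside the post
- pad_d: round cork pad, 72 mm across, one of four in a straight row at 85 mm centres on a bare aluminium board (110 x 430 mm, 8 mm thick, lying flat); origin on its centre line, 2 mm below its top face; its top face is 10 mm above the table. The board and its pads are fixed. Pads a, b, c, d follow one another in that order along the row; a and d are the two end pads, either may be the one beside the post
- end_post: upright dark steel post, 16 mm thick, 55 mm high, with a 28 mm foot, fixed at one end of the board, in line with the pads and 60 mm beyond the centre of the nearest one; which end varies (the other end has only a flat, bare metal blank). Origin at the centre of its foot

How it is judged:
At the end, for the whole second after the job is handed in: Counting from the post, the bearing, pinion, bush and filter are on the first, second, third and fourth pad, each within 15 mm of its pad's centre, upright within 0.12 rad, released and at rest (((horizontal distance between end_post and pad_a below 0.1 m and horizontal distance between bearing_mid and pad_a below 0.015 m and horizontal distance between pinion_mid and pad_b below 0.015 m and horizontal distance between bush_mid and pad_c below 0.015 m and horizontal distance between filter_mid and pad_d below 0.015 m) or (horizontal distance between end_post and pad_d below 0.1 m and horizontal distance between bearing_mid and pad_d below 0.015 m and horizontal distance between pinion_mid and pad_c below 0.015 m and horizontal distance between bush_mid and pad_b below 0.015 m and horizontal distance between filter_mid and pad_a below 0.015 m)) and angle between each of bearing_mid, pinion_mid, bush_mid, filter_mid's own z axis and vertical below 0.12 rad and linear speed of each of bearing, pinion, bush, filter below 0.02 m/s); the robot touches nothing.
It also fails if it takes over 96 s, if anything falls off the work surface, if the arm or the gripper's body presses on something with over 40 N, if the wrist force passes 120 N, or if a joint passes its speed limit or range.

## Working session

There is one attempt and no reset: what is moved stays moved. The work goes in short steps, Python scripts to look and compute and a tool call to move; the robot and the scene stay as the last step left them, time stands still between calls to the robot, and variables do not carry over. Pictures are saved under pics/ and viewed, at most 14 in all, crops included, and the job is handed in when it is done.

Besides the shell and the picture viewer there is one more tool, called as a command line: name --argument value ..., lists and objects as JSON in quotes. send_rows: Moves the arm, as the interface text tells. Its arguments: {"type":"object","properties":{"increments":{"type":"array"},"newtons":{"type":"number"}},"required":["increments"]}

```bash
mkdir -p pics; cat > h.py <<'E'
import numpy as np, cv2
from rig import robot
def shot(n,f):
    c=robot.camera(n); cv2.imwrite(f'pics/{f}.png',c['image'][:,:,::-1]); np.savez(f'pics/{f}.npz',**c); return c
def cloud(c):
    z=np.asarray(c['range_z']);v,u=np.indices(z.shape)
    P=np.stack([(u-c['cx'])/c['fx']*z,(v-c['cy'])/c['fy']*z,z],-1)
    X=(P-np.asarray(c['t']))@np.asarray(c['R']); X[z==0]=np.nan; return X
E
python3 - <<'E'
from h import *
a=shot('scene','s1');b=shot('side','d1')
for c in (a,b): print(c['fx'],c['cx'],c['cy'],np.round(c['R'],3).tolist(),np.round(c['t'],3), (-np.array(c['R']).T@c['t']).round(3))
o=robot.get_obs();print(o)
E
```

```text
440.2851358777126 321.228516796988 197.32268026915244 [[0.504, -0.863, -0.025], [-0.474, -0.252, -0.844], [0.722, 0.438, -0.536]] [-0.352  0.298  0.815] [-0.27  -0.585  0.679]
438.3729169659205 316.57333893777417 199.97555881962435 [[0.949, -0.314, 0.005], [-0.103, -0.324, -0.94], [0.297, 0.892, -0.34]] [-0.536  0.104  0.963] [ 0.234 -0.994  0.428]
{'time': 0.1, 'q': array([-1.39150335e+00,  5.28357579e-01,  1.43377943e+00, -3.46163574e-05,
        1.18140648e+00, -1.78469127e-01]), 'joint_velocities': array([-0.00063154, -0.00083883, -0.00295868,  0.00093618, -0.00170155,
        0.00047842]), 'joint_torque': array([ 7.16985511e-06, -4.40982771e+01, -1.77151018e+01,  6.34113676e-02,
        5.34003088e-02, -4.99796454e-05]), 'position': array([ 0.21878067, -0.58476334,  0.2296774 ]), 'tool_rot': array([ 9.84041762e-01,  1.77934988e-01, -1.64078837e-05, -9.75410045e-04]), 'ft_force': array([-0.07575312,  0.52183639,  0.57571127]), 'moment': array([-0.00333105,  0.012016  , -0.01792161]), 'grip_force': 0.0, 'grip_width': 0.08718008525871282}
```

View pics/s1.png

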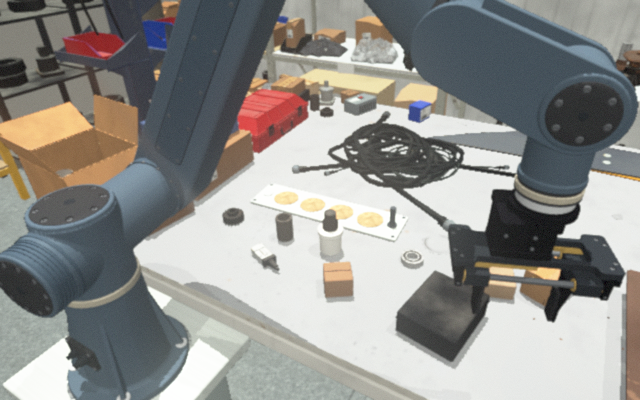

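View pics/d1.png

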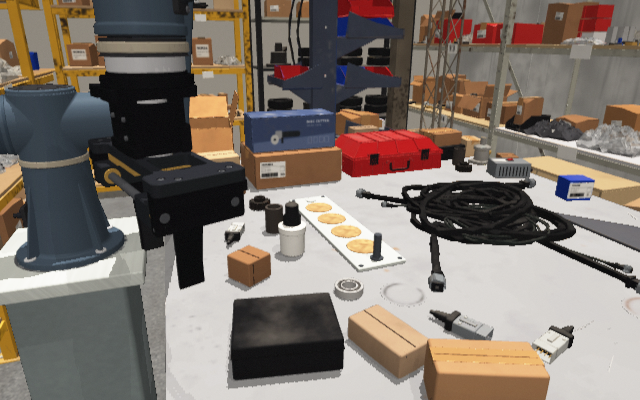

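In the scene image the pads are at about (286,198), (313,205), (343,212) and (370,219), with the post at (392,217) beside the last one. The pinion is at (233,216), the bush at (285,227), the filter at (330,235) and the bearing at (411,257). The side view agrees with this layout.

```bash
python3 - <<'E'
from h import *
from scipy.optimize import least_squares
def ld(f): return dict(np.load(f'pics/{f}.npz'))
def ray(c,u,v,h):
    d=np.array([(u-c['cx'])/c['fx'],(v-c['cy'])/c['fy'],1])@c['R']; o=-c['R'].T@c['t']; return (o+d*(h-o[2])/d[2]).round(4)
def circ(p,r):
    s=least_squares(lambda x:np.hypot(*(p-x).T)-r,p.mean(0),loss='soft_l1',f_scale=.002); return s.x.round(4)
S=ld('s1');D=ld('d1')
for n,c,px in (('scene',S,dict(pin=(233,216),bush=(285,227),filt=(330,235),bear=(411,257),post=(392,217))),('side',D,dict(pin=(260,202),bush=(273,218),filt=(291,232),bear=(348,289),post=(377,247)))):
    X=cloud(c)
    for k,(u,v) in px.items():
        p=X[v-25:v+25,u-25:u+25].reshape(-1,3); p=p[p[:,2]>.005]
        c0=ray(c,u,v,dict(pin=.02,bush=.031,filt=.057,bear=.01,post=.03)[k])
        q=p[np.hypot(*(p[:,:2]-c0[:2]).T)<.045]
        lo,hi,r=dict(pin=(.004,.018,.0275),bush=(.008,.055,.021),filt=(.01,.06,.0295),bear=(.003,.012,.026),post=(.025,.05,.008))[k]
        s=q[(q[:,2]>lo)&(q[:,2]<hi)]
        print(n,k,c0,len(q),'zmax',np.nanmax(q[:,2]).round(4),len(s),circ(s[:,:2],r))
        t=q[q[:,2]>np.nanmax(q[:,2])-.006]; print('   top mean',t.mean(0).round(4))
    hsv=cv2.cvtColor(c['image'],cv2.COLOR_RGB2HSV)
    m=cv2.inRange(hsv,(12,60,150),(30,255,255)); 
    n_,l,st,ce=cv2.connectedComponentsWithStats(m)
    for i in range(1,n_):
        if st[i,4]>80 and 170<ce[i][1]<260 and 250<ce[i][0]<400: print(n,'pad',ce[i].round(1),st[i],ray(c,*ce[i],.01), X[l==i].mean(0).round(4))
E
```

```text
scene pin [0.4285 0.112  0.02  ] 272 zmax 0.0324 109 [0.4407 0.1238]
   top mean [0.4369 0.1207 0.0288]
scene bush [ 0.4412 -0.0463  0.031 ] 431 zmax 0.063 303 [ 0.4411 -0.0445]
   top mean [ 0.4393 -0.0459  0.0603]
scene filt [ 0.4365 -0.178   0.057 ] 857 zmax 0.1154 344 [ 0.4546 -0.1681]
   top mean [ 0.4477 -0.1722  0.1123]
scene bear [ 0.5061 -0.3534  0.01  ] 288 zmax 0.0174 101 [ 0.5054 -0.3565]
   top mean [ 0.5055 -0.3557  0.0136]
scene post [ 0.608  -0.2625  0.03  ] 534 zmax 0.0632 48 [ 0.6061 -0.2641]
   top mean [ 0.6034 -0.2652  0.0608]
scene pad [285.9 197.7] [275 192  23  12 219] [0.582  0.0483 0.01  ] [nan nan nan]
scene pad [312.3 204.5] [301 199  24  12 232] [ 0.5874 -0.0363  0.01  ] [nan nan nan]
scene pad [341.7 211.6] [330 205  23  15 218] [ 0.595  -0.1244  0.01  ] [ 0.5895 -0.1275  0.0145]
scene pad [369.6 219.4] [358 213  25  14 282] [ 0.5975 -0.2055  0.01  ] [ 0.5991 -0.2048  0.0089]
side pin [0.4394 0.1069 0.02  ] 227 zmax 0.0325 85 [0.4404 0.1254]
   top mean [0.4399 0.1193 0.0302]
side bush [ 0.4413 -0.0415  0.031 ] 447 zmax 0.0647 294 [ 0.4424 -0.0428]
   top mean [ 0.442  -0.0465  0.0619]
side filt [ 0.4459 -0.19    0.057 ] 1075 zmax 0.1095 528 [ 0.454  -0.1656]
   top mean [ 0.45   -0.1796  0.1062]
side bear [ 0.5047 -0.3611  0.01  ] 471 zmax 0.0186 142 [ 0.5078 -0.3562]
   top mean [ 0.5074 -0.3575  0.0156]
side post [ 0.6103 -0.2584  0.03  ] 785 zmax 0.0652 83 [ 0.6069 -0.2634]
   top mean [ 0.6053 -0.2664  0.063 ]
side pad [318.3 207. ] [306 203  26   9 191] [0.5856 0.0482 0.01  ] [nan nan nan]
side pad [331.1 218.2] [318 213  28  11 234] [ 0.591  -0.0369  0.01  ] [nan nan nan]
side pad [345.6 231. ] [331 225  30  13 296] [ 0.5962 -0.1216  0.01  ] [nan nan nan]
side pad [360.7 245.6] [347 239  27  15 320] [ 0.5984 -0.2042  0.01  ] [nan nan nan]
```

```bash
python3 - <<'E'
from h import *
X=np.vstack([cloud(dict(np.load(f'pics/{f}.npz'))).reshape(-1,3) for f in('s1','d1')])
X=X[(X[:,2]>.006)&(X[:,2]<.14)]
# height map mm, 3cm cells; rows x .30-.75, cols y .25..-.5
xs=np.arange(.30,.76,.03); ys=np.arange(.25,-.53,-.03)
print('     '+' '.join(f'{int(y*100):4d}' for y in ys))
for x in xs:
    r=[]
    for y in ys:
        s=X[(abs(X[:,0]-x)<.015)&(abs(X[:,1]-y)<.015)]
        r.append(f'{int(np.percentile(s[:,2],98)*1000) if len(s)>2 else 0:4d}')
    print(f'{x:.2f} '+' '.join(r))
E
```

```text
25   22   19   16   13   10    7    4    1   -2   -4   -7  -10  -14  -17  -19  -23  -26  -29  -31  -35  -38  -40  -43  -47  -50  -53
0.30   14    0    0    0    0    0    0    0    0    0    0    0    0    0    0    0   51   50    0    0    0    0   56   56   56   56   55
0.33   22    0    0    0    0    0    0    0    0   22   24   23   19    0    0   47   52   52   51    0    0    0   56   56   56   56   56
0.36   24    0    0    0    0    0    0    0    0   22   24   23    0    0    0   51   52   52   51    0    0    0   56   56   56   56   56
0.39   29    0    0    0    0    0    0    0    0    0    0    0    0    0    0    0    0   51    0    0    0    0   56   56   56   56   56
0.42   34    0    0   18   31   30    0    0    0   63   62   31    0   67   83   66    0    0    0    0    0    0   55   56   56   56   56
0.45    0    0    0   18   32   30    0    0    0   64   63   60    0   85  115   86    0    0    0    0    0    0    0   56   54   41   25
0.48   80    0    0    0   21    0    0    0    0    0    0    0    0    0  107   67    0    0    0   15   16   16    0    0   
[... 572 characters left out ...]

0.63    0    0    0    0   11   10   10   11   10   12   12   11   12   12   11   12   11   13   10    0    0    0    0    0   18   24   24
0.66    0    0    0    0    0    0    0    0    0    0    9   10   10   10    9   10   10   10   11    0   23   29   28    0    0    0   22
0.69    0    0    0    0    0    0    0    0    0    0    0    0    0    0    0    0    0    0    0   20   23   26   24    0    0    0    0
0.72    0    0    0    0   23   24    0    0    0    0    0    0    0    0    0    0    0   21   19   21   21    0    0    0    0    0    0
0.75    0    0    0    0   26   25   20   20   16    0    0    0    0   27   45   45   44   22   18    0    0    0    0    0    0    0    0
```

send_rows --increments '[0,0,0.098,2.2,1.75,-0.6,1,0,0,0.098,2.2,1.75,-0.6,1,0,0,0.098,2.2,1.75,-0.6,1,0,0,0.098,2.2,1.75,-0.6,1,0,0,0.098,2.2,1.75,-0.6,1,0,0,0.098,2.2,1.75,-0.6,1,0,0,0.098,2.2,1.75,-0.6,1,0,0,0.098,2.2,1.75,-0.6,1,0,0,0.098,2.2,1.75,-0.6,1,0,0,0.098,2.2,1.75,-0.6,1,0,0,0.098,2.2,1.75,-0.6,1,0,0,0.098,2.2,1.75,-0.6,1,0,0,0.098,2.2,1.75,-0.6,1,0,0,0,0,0,0,1,0,0,0,0,0,0,1]' --newtons 25

```text
time: 1.35
position: [0.5054, -0.3564, 0.1516]
tool_rot: [0.684, 0.729, -0.0, -0.001]
ft_force: [0.1, -1.3, -0.6]
grip_width: 0.0873
grip_force: 0.0
```

```bash
python3 - <<'E'
from h import *
c=shot('wrist','w1'); o=robot.get_obs(); print(o['time'],o['position'],o['tool_rot'],o['q'].round(3),c['t'],np.round(c['R'],3).tolist(),c['fx'],c['cx'],c['cy'])
E
```

```text
1.4 [ 0.50479655 -0.35745175  0.15207581] [ 6.85039360e-01  7.28505812e-01 -2.71961867e-04 -5.31699962e-04] [-7.960e-01  6.130e-01  1.520e+00 -1.000e-03  1.009e+00 -8.570e-01] [-0.480453   -0.38551757  0.21569628] [[0.998, 0.064, -0.002], [0.063, -0.964, 0.257], [0.014, -0.257, -0.966]] 331.08089823939775 319.100725074616 201.5961405446647
```

View pics/w1.png

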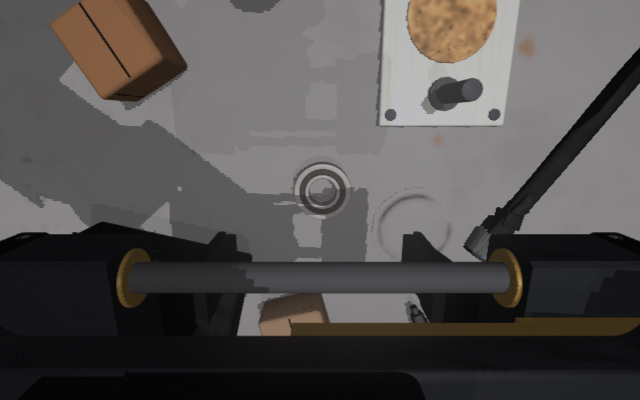

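The wrist view shows the bearing centred at about (322.5,189), lined up with the jaw centre at column 320. The pad beside the post is at about (451,20).

```bash
cat >> h.py <<'E'
def ray(c,u,v,h):
    d=np.array([(u-c['cx'])/c['fx'],(v-c['cy'])/c['fy'],1])@c['R']; o=-c['R'].T@c['t']; return (o+d*(h-o[2])/d[2]).round(4)
E
python3 - <<'E'
from h import *
c=dict(np.load('pics/w1.npz'))
print(ray(c,322.5,189,.012),ray(c,450,20,.01),ray(c,440,94,.01))
X=cloud(c);s=X[150:230,280:365].reshape(-1,3);s=s[(s[:,2]>.009)];print(len(s),s.max(0),s.min(0),(s.max(0)+s.min(0))/2)
E
```

```text
[ 0.5072 -0.3517  0.012 ] [ 0.6007 -0.2059  0.01  ] [ 0.6016 -0.2629  0.01  ]
2016 [ 0.53321642 -0.32735405  0.01752508] [ 0.48150735 -0.37870467  0.00903985] [ 0.50736188 -0.35302936  0.01328246]
```

send_rows --increments '[0,0,0,0.2,0.35,-3,1,0,0,0,0,0,-3.5,1,0,0,0,0,0,-3.5,1,0,0,0,0,0,-2.5,1,0,0,0,0,0,-1.4,1,0,0,0,0,0,0,1,0,0,0,0,0,0,0.4,0,0,0,0,0,0,0.4,0,0,0,0,0,0,0.4,0,0,0,0,0,0,0.4,0,0,0,0,0,0,0.4,0,0,0,0,0,0,0.4]' --newtons 25

```text
time: 2.4
position: [0.5073, -0.3547, 0.0145]
tool_rot: [0.685, 0.728, -0.0, 0.001]
ft_force: [0.3, 1.4, 0.8]
grip_width: 0.055
grip_force: 0.0
```

send_rows --increments '[0,0,0,0,0,-0.2,0.5,0,0,0,0,0,0,0.3,0,0,0,0,0,0,0.3,0,0,0,0,0,0,0.3,0,0,0,0,0,0,0.3,0,0,0,0,0,0,0.3]'

```text
time: 2.9
position: [0.5077, -0.3548, 0.0136]
tool_rot: [0.685, 0.728, 0.0, 0.001]
ft_force: [-1.9, 2.2, 10.0]
grip_width: 0.0508
grip_force: 25.0
```

send_rows --increments '[0,0,0,0,0,2,0.3,0,0,0,0,0,3,0.3,0,0,0,0,0,3,0.3,0,0,0,1.8,2.9,0,0.3,0,0,0,1.8,3,0,0.3,0,0,0,1.8,3,0,0.3,0,0,0,1.9,3,0,0.3,0,0,0,1.9,3,0,0.3,0,0,0,0,0,0,0.3,0,0,0,0,0,0,0.3,0,0,0,0,0,0,0.3]'

```text
time: 3.82
position: [0.5984, -0.205, 0.091]
tool_rot: [0.685, 0.729, -0.0, -0.001]
ft_force: [0.2, 0.1, -3.3]
grip_width: 0.0509
grip_force: 25.0
```

```bash
python3 - <<'E'
from h import *
c=shot('wrist','w2'); o=robot.get_obs(); print(o['time'],o['position'],o['grip_width'],o['ft_force'])
E
```

```text
3.8667 [ 0.59818961 -0.20576587  0.09109489] 0.05033163638329025 [ 0.14116085  1.27244959 -1.90775123]
```

View pics/w2.png

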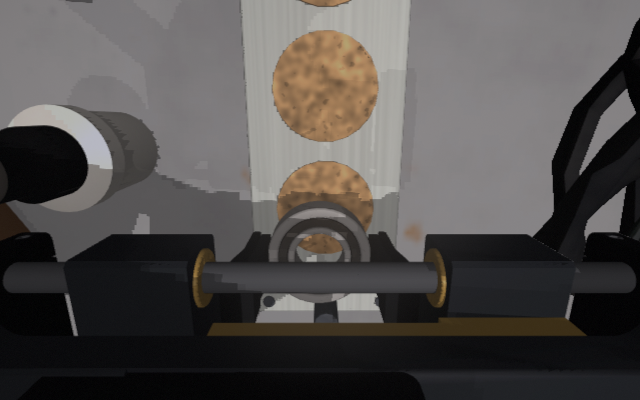

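The wrist view shows the bearing held level. Pad 2 spans columns 273–379 and rows 30–142, so its centre is about (326,86). Pad 1 has its top edge at row 160 and its widest columns at 278–373.

```bash
python3 - <<'E'
from h import *
c=dict(np.load('pics/w2.npz'))
a=ray(c,326,30,.01);b=ray(c,326,142,.01);print(a,b,(a+b)/2,ray(c,273,84,.01),ray(c,379,84,.01)); print(ray(c,325.5,160,.01))
E
```

```text
[ 0.5943 -0.0818  0.01  ] [ 0.5992 -0.1533  0.01  ] [ 0.59675 -0.11755  0.01   ] [ 0.5609 -0.1171  0.01  ] [ 0.6321 -0.1126  0.01  ]
[ 0.5997 -0.1659  0.01  ]
```

```bash
python3 - <<'E'
from h import *
c=dict(np.load('pics/w2.npz')); X=cloud(c);s=X[195:262,255:385].reshape(-1,3);s=s[(s[:,2]>.075)&(s[:,2]<.1)]
print(len(s),s.min(0),s.max(0),ray(c,319.5,202,.094),ray(c,271,250,.094),ray(c,369,250,.094),np.percentile(s[:,2],95))
E
```

```text
4511 [ 0.56415207 -0.21183121  0.0779771 ] [ 0.63051963 -0.17715369  0.0999487 ] [ 0.5961 -0.1746  0.094 ] [ 0.5737 -0.2007  0.094 ] [ 0.622  -0.1975  0.094 ] 0.09426066637298601
```

send_rows --increments '[0,0,0,0.2,0,-3,0.3,0,0,0,0,0,-2.5,0.3,0,0,0,0,0,-1,0.3,0,0,0,0,0,-0.3,0.3,0,0,0,0,0,0,0.3,0,0,0,0,0,0,0.3]'

```text
time: 4.37
position: [0.6007, -0.2066, 0.0239]
tool_rot: [0.686, 0.728, 0.0, 0.0]
ft_force: [-0.4, -0.7, -1.9]
grip_width: 0.051
grip_force: 25.0
```

send_rows --increments '[0,0,0,0,0,-0.1,0.3,0,0,0,0,0,0,0.9,0,0,0,0,0,0,1,0,0,0,0,0,0,1,0,0,0,0,0,0,1,0,0,0,0,0,2,1,0,0,0,0,0,4,1,0,0,0,0,0,4,1,0,0,0,-1.6,3.3,0.2,1,0,0,0,-1.6,3.3,0.2,1,0,0,0,-1.6,3.3,0.2,1,0,0,0,-1.6,3.3,0.2,1,0,0,0,-1.6,3.3,0.2,1,0,0,0,-1.6,3.3,0.2,1,0,0,0,-1.6,3.3,0.2,1,0,0,0,-1.6,3.3,0.2,1,0,0,0,-1.6,3.2,0.2,1,0,0,0,-1.6,3.2,0.2,1]'

```text
time: 5.87
position: [0.4401, 0.1241, 0.143]
tool_rot: [0.685, 0.728, 0.0, 0.0]
ft_force: [0.2, -0.0, 0.6]
grip_width: 0.087
grip_force: 0.0
```

send_rows --increments '[0,0,0,0,0,0,1,0,0,0,0,0,0,1,0,0,0,0,0,0,1]'

```text
time: 6.12
position: [0.4417, 0.1227, 0.1429]
tool_rot: [0.685, 0.729, 0.001, 0.001]
ft_force: [0.0, -0.7, -0.3]
grip_width: 0.087
grip_force: 0.0
```

```bash
python3 - <<'E'
from h import *
c=shot('wrist','w3'); o=robot.get_obs(); print(o['time'],o['position'],o['tool_rot'],o['q'].round(3))
E
```

```text
6.1667 [0.44204577 0.12214087 0.14282322] [6.85327237e-01 7.28234713e-01 5.36561718e-04 7.02150154e-04] [ 0.025  0.453  1.929 -0.     0.758 -0.035]
```

View pics/w3.png

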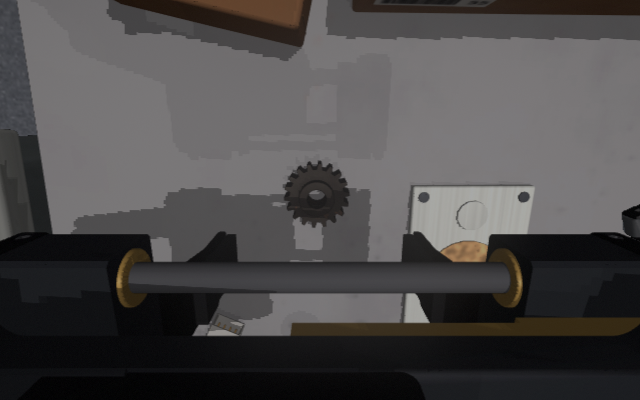

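The pinion's teeth span columns 284–350 and rows 160–228, with the centre at about (317,194). The bare blank at the far end of the board confirms which end has the post.

```bash
python3 - <<'E'
from h import *
c=dict(np.load('pics/w3.npz')); X=cloud(c)
print(ray(c,317,194,.018),ray(c,316,193,.03))
s=X[140:236,270:365].reshape(-1,3);t=s[(s[:,2]>.012)&(s[:,2]<.023)];h=s[s[:,2]>.025]
for q in(t,h): print(len(q),q.min(0).round(4),q.max(0).round(4),((q.min(0)+q.max(0))/2).round(4))
c=shot('side','d2');X=cloud(c);s=X[265:310,320:400]
s=X.reshape(-1,3); s=s[(np.hypot(s[:,0]-.6,s[:,1]+.205)<.04)&(s[:,2]>.016)&(s[:,2]<.03)];print('bearing',len(s),s.min(0).round(4),s.max(0).round(4))
E
```

```text
[0.4392 0.1258 0.018 ] [0.4382 0.1295 0.03  ]
1903 [0.4108 0.096  0.012 ] [0.467  0.1531 0.023 ] [0.4389 0.1246 0.0175]
755 [0.4242 0.1101 0.0251] [0.4538 0.1397 0.0323] [0.439  0.1249 0.0287]
bearing 271 [ 0.5753 -0.2346  0.0161] [ 0.6259 -0.181   0.0279]
```

send_rows --increments '[0,0,0,-0.15,0.1,-3,1,0,0,0,0,0,-3.5,1,0,0,0,0,0,-3.5,1,0,0,0,0,0,-2,1,0,0,0,0,0,-0.8,1,0,0,0,0,0,0,1,0,0,0,0,0,0,0.4,0,0,0,0,0,0,0.4,0,0,0,0,0,0,0.4,0,0,0,0,0,0,0.4,0,0,0,0,0,0,0.4,0,0,0,0,0,0,0.4,0,0,0,0,0,0,0.4,0,0,0,0,0,0,0.4,0,0,0,0,0,0,0.4]' --newtons 30

```text
time: 7.47
position: [0.4397, 0.1237, 0.0153]
tool_rot: [0.685, 0.728, 0.0, 0.0]
ft_force: [-0.1, -0.8, 6.5]
grip_width: 0.0554
grip_force: 30.0
```

send_rows --increments '[0,0,0,0,0,2,0.3,0,0,0,0,0,3,0.3,0,0,0,0,0,3,0.3,0,0,0,1.9,-3.1,0,0.3,0,0,0,1.9,-3.1,0,0.3,0,0,0,1.9,-3.1,0,0.3,0,0,0,1.9,-3.1,0,0.3,0,0,0,1.9,-3.0,0,0.3,0,0,0,2,-3.0,0,0.3,0,0,0,2,-3.0,0,0.3,0,0,0,2,-3.0,0,0.3,0,0,0,0,0,0,0.3,0,0,0,0,0,0,0.3,0,0,0,0,0,0,0.3]'

```text
time: 8.63
position: [0.5927, -0.1198, 0.0935]
tool_rot: [0.685, 0.728, -0.001, -0.002]
ft_force: [0.3, 0.5, -2.4]
grip_width: 0.0553
grip_force: 30.0
```

```bash
python3 - <<'E'
from h import *
c=shot('wrist','w4'); o=robot.get_obs(); print(o['time'],o['position'],o['grip_width'],o['ft_force'])
E
```

```text
8.6833 [ 0.59247456 -0.11907543  0.09361235] 0.055080148933101786 [-0.00516422  0.45476651 -2.67311461]
```

View pics/w4.png

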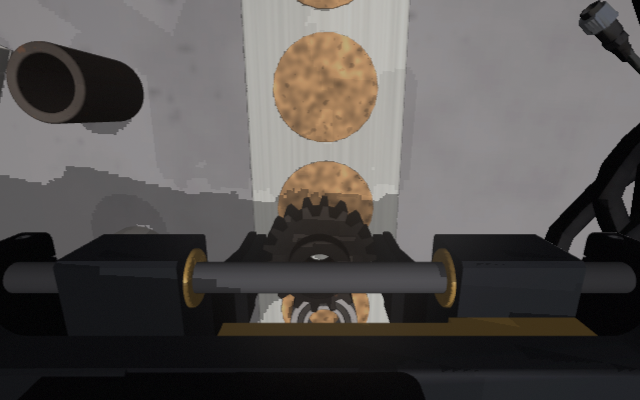

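```bash
python3 - <<'E'
from h import *
c=dict(np.load('pics/w4.npz')); X=cloud(c);print('P3',(ray(c,326,31,.01)+ray(c,326,143,.01))/2,'P2 top',ray(c,325.5,161,.01))
s=X[190:255,255:385].reshape(-1,3);s=s[(s[:,2]>.085)&(s[:,2]<.103)];print(len(s),s.min(0),s.max(0),ray(c,322,197,.1),ray(c,265,245,.1),ray(c,376,245,.1))
E
```

```text
P3 [ 0.59115 -0.03265  0.01   ] P2 top [ 0.594  -0.0817  0.01  ]
4052 [ 0.55838687 -0.12102879  0.08502477] [ 0.62478925 -0.09013672  0.10299611] [ 0.5914 -0.0861  0.1   ] [ 0.5656 -0.1115  0.1   ] [ 0.6188 -0.1081  0.1   ]
```

send_rows --increments '[0,0,0,0.3,0.05,-3,0.3,0,0,0,0,0,-2.4,0.3,0,0,0,0,0,-1,0.3,0,0,0,0,0,-0.4,0.3,0,0,0,0,0,0,0.3,0,0,0,0,0,0,0.3]'

```text
time: 9.18
position: [0.5974, -0.1192, 0.0271]
tool_rot: [0.685, 0.729, 0.0, 0.0]
ft_force: [0.3, -0.2, -2.2]
grip_width: 0.0554
grip_force: 30.0
```

send_rows --increments '[0,0,0,0,0,-0.15,0.3,0,0,0,0,0,0,0.9,0,0,0,0,0,0,1,0,0,0,0,0,0,1,0,0,0,0,0,0,1,0,0,0,0,0,2,1,0,0,0,0,0,4,1,0,0,0,0,0,4,1,0,0,0,-2.6,1.2,0.7,1,0,0,0,-2.6,1.2,0.7,1,0,0,0,-2.6,1.2,0.7,1,0,0,0,-2.6,1.3,0.7,1,0,0,0,-2.6,1.3,0.7,1,0,0,0,-2.6,1.3,0.7,1,0,0,0,0,0,0,1,0,0,0,0,0,0,1,0,0,0,0,0,0,1]'

```text
time: 10.6
position: [0.4427, -0.0454, 0.1677]
tool_rot: [0.685, 0.728, 0.001, 0.001]
ft_force: [0.2, -0.4, -0.1]
grip_width: 0.0867
grip_force: 0.0
```

```bash
python3 - <<'E'
from h import *
c=shot('wrist','w5'); o=robot.get_obs(); print(o['time'],o['position'],o['tool_rot'])
X=cloud(c).reshape(-1,3)
q=X[(np.hypot(X[:,0]-.4415,X[:,1]+.042)<.04)&(X[:,2]>.055)&(X[:,2]<.07)];print(len(q),q.min(0).round(4),q.max(0).round(4),((q.min(0)+q.max(0))/2).round(4))
E
```

```text
10.65 [ 0.44305319 -0.04566729  0.16744441] [6.85316760e-01 7.28243728e-01 5.31274845e-04 1.31486899e-03]
1129 [ 0.4207 -0.0626  0.0552] [ 0.4619 -0.0209  0.0649] [ 0.4413 -0.0418  0.06  ]
```

View pics/w5.png

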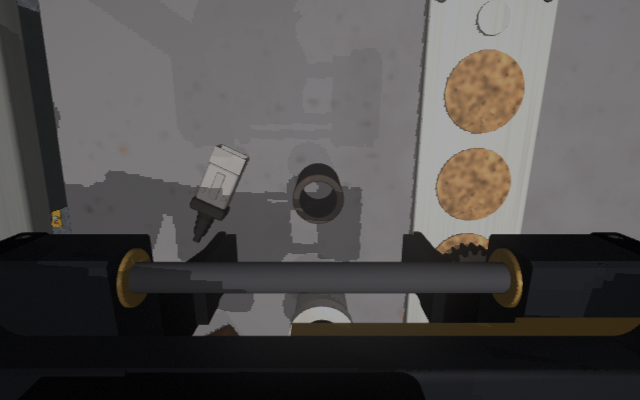

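The bush's rim is centred at about (318,200) and its measured width is 41 mm, which fits. The filter is behind it, clear of the gripper.

send_rows --increments '[0,0,0,-0.15,0.2,-3,1,0,0,0,0,0,-3.5,1,0,0,0,0,0,-3.5,1,0,0,0,0,0,-2.2,1,0,0,0,0,0,-1,1,0,0,0,0,0,0,1,0,0,0,0,0,0,0.4,0,0,0,0,0,0,0.4,0,0,0,0,0,0,0.3,0,0,0,0,0,0,0.3,0,0,0,0,0,0,0.3,0,0,0,0,0,0,0.3,0,0,0,0,0,0,0.3,0,0,0,0,0,0,0.3,0,0,0,0,0,0,0.3,0,0,0,0,0,0,0.3,0,0,0,0,0,0,0.3]' --newtons 30

```text
time: 12.07
position: [0.4407, -0.0431, 0.0354]
tool_rot: [0.685, 0.728, 0.0, 0.001]
ft_force: [-0.0, 0.5, 4.5]
grip_width: 0.0412
grip_force: 30.0
```

send_rows --increments '[0,0,0,0,0,2,0.3,0,0,0,0,0,3,0.3,0,0,0,0,0,3,0.3,0,0,0,3,0.2,0,0.3,0,0,0,3,0.2,0,0.3,0,0,0,3,0.2,0,0.3,0,0,0,3,0.1,0,0.3,0,0,0,3,0.1,0,0.3,0,0,0,0,0,0,0.3,0,0,0,0,0,0,0.3,0,0,0,0,0,0,0.3]'

```text
time: 12.98
position: [0.5877, -0.0343, 0.1137]
tool_rot: [0.685, 0.728, -0.001, -0.002]
ft_force: [-0.7, 0.1, -1.6]
grip_width: 0.0414
grip_force: 30.0
```

```bash
python3 - <<'E'
from h import *
c=shot('wrist','w6'); o=robot.get_obs(); print(o['time'],o['position'],o['grip_width'])
m=cv2.inRange(cv2.cvtColor(c['image'],cv2.COLOR_RGB2HSV),(8,60,90),(30,255,255))
n_,l,st,ce=cv2.connectedComponentsWithStats(m)
for i in range(1,n_):
    if st[i,4]>300: print(st[i],ce[i].round(1),ray(c,*ce[i],.01))
X=cloud(c).reshape(-1,3)
q=X[(np.hypot(X[:,0]-.592,X[:,1]+.034)<.04)&(X[:,2]>.132)&(X[:,2]<.15)];print(len(q),q.min(0).round(4),q.max(0).round(4))
E
```

```text
13.0333 [ 0.58739154 -0.03436755  0.11387613] 0.04113478591717522
[ 277   40   96  101 7614] [324.2  89.6] [0.5847 0.0538 0.01  ]
[ 280  158   89   72 3678] [326.  187.8] [ 0.5912 -0.0205  0.01  ]
4038 [ 0.5546 -0.0539  0.132 ] [ 0.6187 -0.012   0.15  ]
```

View pics/w6.png

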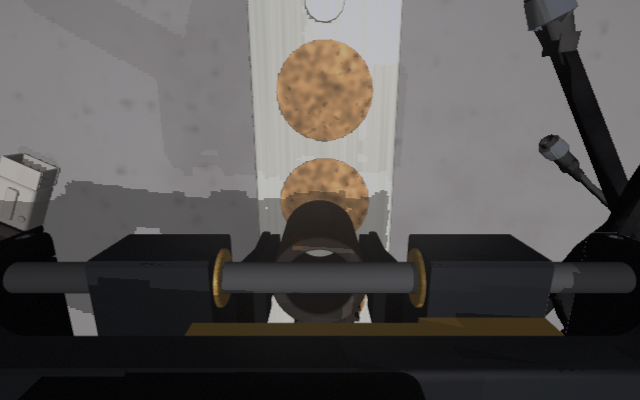

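send_rows --increments '[0,0,0,0.3,0.1,-3,0.3,0,0,0,0,0,-2.4,0.3,0,0,0,0,0,-1,0.3,0,0,0,0,0,-0.4,0.3,0,0,0,0,0,0,0.3,0,0,0,0,0,-0.1,0.3,0,0,0,0,0,0,0.3]'

```text
time: 13.62
position: [0.5935, -0.0341, 0.0469]
tool_rot: [0.685, 0.728, 0.0, 0.001]
ft_force: [-0.2, -0.4, -2.2]
grip_width: 0.0413
grip_force: 30.0
```

send_rows --increments '[0,0,0,-0.15,0,-0.12,0.3,0,0,0,0,0,0,0.3,0,0,0,0,0,0,0.7,0,0,0,0,0,0,1,0,0,0,0,0,0,1,0,0,0,0,0,0,1,0,0,0,0,0,2,1,0,0,0,0,0,4,1,0,0,0,0,0,4,1,0,0,0,0,0,3.5,1,0,0,0,-2.3,-2.2,0,1,0,0,0,-2.3,-2.2,0,1,0,0,0,-2.3,-2.2,0,1,0,0,0,-2.3,-2.2,0,1,0,0,0,-2.3,-2.3,0,1,0,0,0,-2.3,-2.3,0,1,0,0,0,0,0,0,1,0,0,0,0,0,0,1,0,0,0,0,0,0,1]'

```text
time: 15.2
position: [0.4539, -0.168, 0.1801]
tool_rot: [0.686, 0.728, 0.0, 0.0]
ft_force: [0.1, 1.2, 0.6]
grip_width: 0.0868
grip_force: 0.0
```

```bash
python3 - <<'E'
from h import *
c=shot('wrist','w7'); o=robot.get_obs(); print(o['time'],o['position'],o['tool_rot'])
X=cloud(c).reshape(-1,3)
for lo,hi in((.1,.12),(.06,.067)):
    q=X[(np.hypot(X[:,0]-.454,X[:,1]+.168)<.045)&(X[:,2]>lo)&(X[:,2]<hi)];print(len(q),q.min(0).round(4),q.max(0).round(4),((q.min(0)+q.max(0))/2).round(4))
E
```

```text
15.25 [ 0.45415816 -0.16761576  0.18004302] [6.85083060e-01 7.28464800e-01 2.57596378e-04 4.13188838e-04]
1283 [ 0.4382 -0.1816  0.1002] [ 0.4659 -0.1534  0.1172] [ 0.452  -0.1675  0.1087]
1119 [ 0.4227 -0.1951  0.06  ] [ 0.4815 -0.1382  0.067 ] [ 0.4521 -0.1666  0.0635]
```

View pics/w7.png

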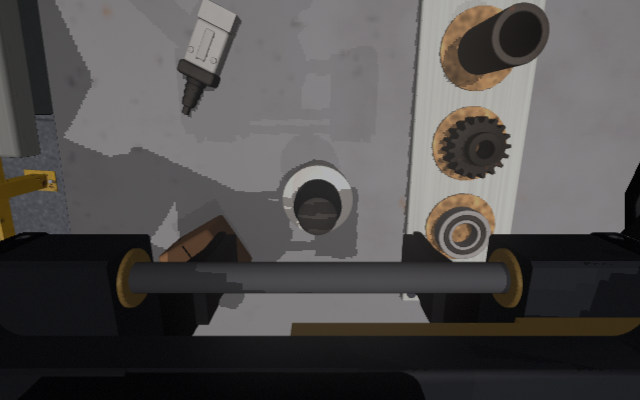

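The filter cap is at about (318,210), centred between the jaws. The bearing, pinion and bush stand on pads 1 to 3.

send_rows --increments '[0,0,0,-0.2,0,-3,1,0,0,0,0,0,-3,1,0,0,0,0,0,-2.5,1,0,0,0,0,0,-1.4,1,0,0,0,0,0,0,1,0,0,0,0,0,0,0.7,0,0,0,0,0,0,0.4,0,0,0,0,0,0,0.3,0,0,0,0,0,0,0.3,0,0,0,0,0,0,0.3,0,0,0,0,0,0,0.3,0,0,0,0,0,0,0.3,0,0,0,0,0,0,0.3,0,0,0,0,0,0,0.3,0,0,0,0,0,0,0.3,0,0,0,0,0,0,0.3]' --newtons 30

```text
time: 16.58
position: [0.4518, -0.1681, 0.081]
tool_rot: [0.685, 0.728, 0.0, 0.0]
ft_force: [0.3, -1.2, 1.7]
grip_width: 0.0359
grip_force: 30.0
```

send_rows --increments '[0,0,0,0,0,2,0.3,0,0,0,0,0,3,0.3,0,0,0,0,0,3,0.3,0,0,0,0,0,2,0.3,0,0,0,0,3,0,0.3,0,0,0,0,3.5,0,0.3,0,0,0,0,3.5,0,0.3,0,0,0,1,3.4,0,0.3,0,0,0,2.5,2,0,0.3,0,0,0,2.5,2,0,0.3,0,0,0,2.5,1.5,0,0.3,0,0,0,2.5,1.5,0,0.3,0,0,0,1.5,1,0,0.3,0,0,0,1,0.4,0,0.3,0,0,0,0,0,0,0.3,0,0,0,0,0,0,0.3,0,0,0,0,0,0,0.3]'

```text
time: 18.0
position: [0.5844, 0.0499, 0.1798]
tool_rot: [0.685, 0.728, -0.001, -0.001]
ft_force: [0.2, 0.4, -2.7]
grip_width: 0.0364
grip_force: 30.0
```

```bash
python3 - <<'E'
from h import *
c=shot('side','d3');w=shot('wrist','w8'); o=robot.get_obs(); print(o['time'],o['position'],o['grip_width'])
cv2.imwrite('pics/m1.png',cv2.resize(np.hstack([w['image'][:,:,::-1],c['image'][80:300,200:420][:,:,::-1].repeat(2,0).repeat(2,1)[:400]]),None,fx=.7,fy=.7))
X=cloud(c).reshape(-1,3)
q=X[(np.hypot(X[:,0]-.587,X[:,1]-.05)<.045)&(X[:,2]>.105)&(X[:,2]<.155)];print(len(q),q.min(0).round(4),q.max(0).round(4))
E
```

```text
18.1 [0.58488429 0.04963204 0.18039573] 0.03597894269067484
369 [0.5569 0.0178 0.105 ] [0.6119 0.0507 0.155 ]
```

View pics/m1.png

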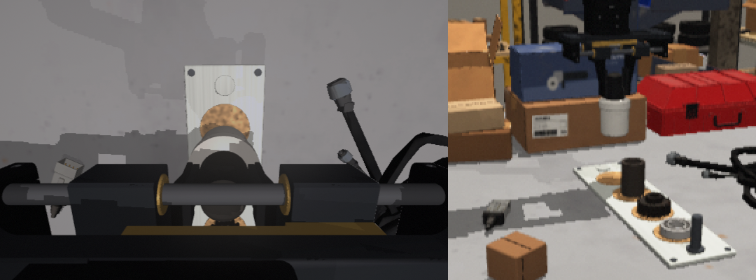

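The filter hangs upright over pad 4, level and centred to within a few mm. The other three parts stand on their pads.

send_rows --increments '[0,0,0,0.1,0.1,-3,0.3,0,0,0,0,0,-3,0.3,0,0,0,0,0,-1.7,0.3,0,0,0,0,0,-0.8,0.3,0,0,0,0,0,-0.3,0.3,0,0,0,0,0,0,0.3,0,0,0,0,0,0,0.3]'

```text
time: 18.68
position: [0.5883, 0.0508, 0.0939]
tool_rot: [0.685, 0.728, 0.001, 0.001]
ft_force: [-0.9, -0.4, -2.5]
grip_width: 0.036
grip_force: 30.0
```

send_rows --increments '[0,0,0,-0.1,0,-0.2,0.3,0,0,0,0,0,-0.05,0.3,0,0,0,0,0,0,0.3,0,0,0,0,0,0,0.3]'

```text
time: 19.02
position: [0.5868, 0.0511, 0.0911]
tool_rot: [0.685, 0.728, 0.0, 0.001]
ft_force: [-0.2, -0.1, -1.1]
grip_width: 0.0358
grip_force: 30.0
```

Release, lift clear and back away to look.

send_rows --increments '[0,0,0,0,0,-0.05,0.4,0,0,0,0,0,0,0.5,0,0,0,0,0,0,0.7,0,0,0,0,0,0,1,0,0,0,0,0,0,1,0,0,0,0,0,0,1,0,0,0,0,0,2,1,0,0,0,0,0,4,1,0,0,0,0,0,4,1,0,0,0,0,0,2,1,0,0,0,-2.5,-3,0,1,0,0,0,-2.5,-3,0,1,0,0,0,-2.5,-3,0,1,0,0,0,-2.5,-3,0,1,0,0,0,-2.5,-3,0,1,0,0,0,-2.5,-3,0,1,0,0,0,0,0,0,1,0,0,0,0,0,0,1]'

```text
time: 20.52
position: [0.4355, -0.1302, 0.21]
tool_rot: [0.687, 0.727, 0.0, -0.0]
ft_force: [1.7, 0.5, 0.6]
grip_width: 0.0875
grip_force: 0.0
```

```bash
python3 - <<'E'
from h import *
P=dict(bear=(.599,-.2052),pin=(.5948,-.1208),bush=(.590,-.036),filt=(.5855,.0485))
W=dict(bear=(.016,.03,.026),pin=(.016,.031,.028),bush=(.02,.066,.021),filt=(.02,.07,.0295))
from scipy.optimize import least_squares
for n in('scene','side'):
    c=shot(n,n+'9');X=cloud(c).reshape(-1,3)
    for k,(a,b,r) in W.items():
        q=X[(np.hypot(*(X[:,:2]-P[k]).T)<.045)&(X[:,2]>a)&(X[:,2]<b)][:,:2]
        if len(q)<10: print(n,k,len(q)); continue
        f=least_squares(lambda x:np.hypot(*(q-x).T)-r,q.mean(0),loss='soft_l1',f_scale=.002).x if k in('bush','filt') else (q.min(0)+q.max(0))/2
        print(n,k,len(q),f.round(4),'off mm',((f-P[k])*1e3).round(1))
    if n=='side': cv2.imwrite('pics/e.png',cv2.resize(c['image'][150:300,230:430,::-1],None,fx=4,fy=4,interpolation=2))
print(robot.get_obs()['position'])
E
```

```text
scene bear 205 [ 0.5994 -0.2082] off mm [ 0.4 -3. ]
scene pin 179 [ 0.5973 -0.1216] off mm [ 2.5 -0.8]
scene bush 248 [ 0.5914 -0.0354] off mm [1.4 0.6]
scene filt 271 [0.5895 0.0506] off mm [4.  2.1]
side bear 268 [ 0.601  -0.2091] off mm [ 2.  -3.9]
side pin 176 [ 0.5976 -0.1223] off mm [ 2.8 -1.5]
side bush 295 [ 0.5927 -0.0342] off mm [2.7 1.8]
side filt 275 [0.5905 0.0518] off mm [5.  3.3]
[ 0.43696277 -0.12873966  0.21000628]
```

View pics/e.png

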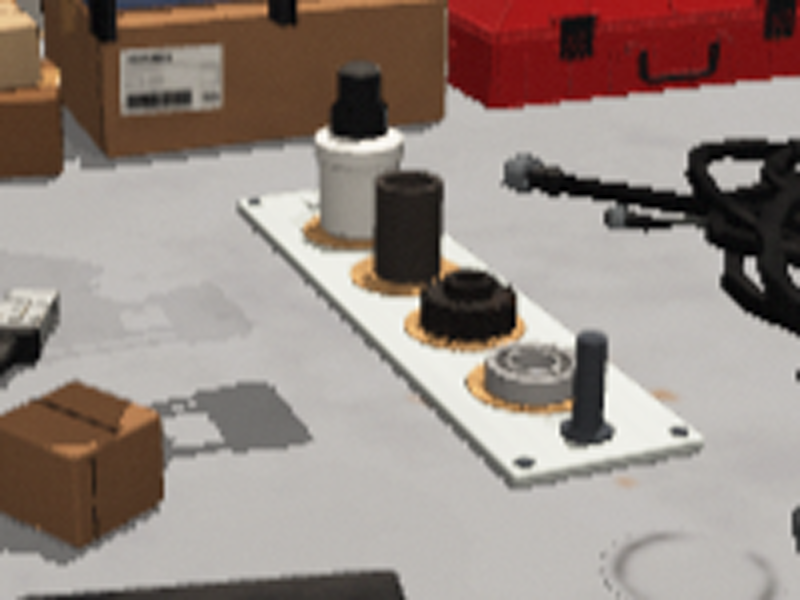

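The picture shows bearing, pinion, bush and filter in order from the post, all upright. The measured offsets are 6 mm or less, and the arm is clear of everything.

```bash
python3 -c "
from rig import robot
print(robot.hand_in())"
```

```text
the job is handed in; nothing more can be done
None
```

I handed the job in with the bearing, pinion, bush and filter upright on pads one to four counting from the post, each measured within about 6 mm of its pad centre (15 mm allowed), and the arm clear; no verdict came back.

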